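# Find and release the latched ejector key

### The arm

A 6-joint arm with a two-finger parallel gripper is mounted at the origin on the work surface. World frame = base frame: x ahead of the robot, y to its left, z up, the work surface at z = 0. Lengths are in m, angles in rad, forces in N, time in s.
With the tool pointing down it reaches from about 0.275 to 0.775 m from the base axis. Payload 14.6 kg.
Tool frame: the origin (TCP) lies midway between the tips of the shut fingers; the grasp point (between the pads) lies 19 mm behind it; z points along the fingers, x is the direction in which the jaws open and shut, and the axes are right-handed (so a half turn about z gives the same grasp; the last joint's range is limited). The gripper opens to 85 mm and grips with 20 to 120 N. Pads are 22 mm wide; open, the fingers measure 114 mm over their backs; the gripper's body (76 mm by 85 mm) begins 54 mm behind the grasp point. The pads swing forward as they close: fully open they stand 13 mm farther back than shut.
Start: joints at [-1.458, 0.263, -0.048, 1.259, 0, 1.415], TCP at [0.139, -0.506, 0.231] pointing down, gripper open.
Joint ranges: [-2.65, 2.65], [-0.89, 1.7], [-1.18, 1.37], [-2.13, 2.11], [-1.35, 1.29], [-3.14, 3.14]. Speed limits (rad/s): [1.89, 1.89, 2.57, 2.79, 3.14, 3.14].

### API

Orientations are given as a rotation vector (axis times angle).
In Python, from bench import observe, read_camera, close_job gives the robot as it stands.
- The arm moves only by the tool drive_tool, never from a script. Its argument "deltas" is a list of rows, each a list of 3 entries, a list of its own where there are three numbers: the shift along the tool's x, y, z in mm, then the turn, a rotation vector about the tool's x, y, z in rad, then the opening, from 0 (shut) to 1 (fully open). A call has 1 to 12 rows; each row is the pose to reach, as a shift and turn from the pose commanded when the call began, along the tool's axes at that moment; what a row does not reach only later rows make up. A row lasts 1/12 s, in which the tool goes at most 41.7 mm and 7.16 degrees, less where a joint would pass 70% of its speed; a pose out of reach is approached as far as the arm can. A call with a gripper value outside its range is refused whole. The fingers move at their own pace and stop on an object; "grip_force" is the grip in N (left out, the last holds). Time passes only in rows, so rows that repeat a pose let the fingers close. It gives the time, the measured TCP pose, the force and the opening at its end, in the units of the state.
- observe(): the state, without advancing time (a new reading comes with each control period).
- read_camera(name): name is "scene" or "top" or "wrist"; returns a dict with "image" (420x560x3 uint8, blue, green, red), "z_map" (420x560 float32, m along the optical axis (not along the pixel's ray), 0 where there is no reading), "intrinsics" (3x3 intrinsics, pixels), "rvec" (rotation vector, rad) and "tvec" (3), from world to camera coordinates, as OpenCV has them; the wrist camera has in their place "tool_from_camera" (4x4, takes a point from camera to tool coordinates, whose origin is the TCP and whose axes are the tool frame's). Camera axes: x right, y down, z forward; pixel columns grow to the right and rows downward; lengths in m; the calibration is good to about 2 mm. A picture is of the moment at which its call begins: read the wrist's pose just before it.
- close_job(): hands the job in, once; it reports no verdict.
The state is a dict: "time": time; "q": joint angles; "qd": joint speeds; "effort": joint torques, N m; "eef_pos": TCP position; "orientation": TCP orientation; "wrist_force": force on the tool from outside, world axes, zero at the start; "torque": the same for the moment, N m; "width": finger opening in m.
Only numpy, scipy, OpenCV 4.12 (cv2) and the standard library are available. Lean on these libraries where they do the work, as an engineer would, in place of code of your own. Each camera call takes 0.05 s, during which the arm holds its last target.

### The job

One of the four bell-shaped keys on the blocking station is still latched down; the other three merely stick part-way and look the same. Tap the keys lightly with the fingertips to find the one that stands solid, press that one down until its catch lets go, and let it come fully up. Do not push the sticking keys more than a few millimetres further down, do not pull any key up, and leave the things around the station where they are.

Things in the scene. Friction and masses are not known exactly. Their poses are not given: they have to be found in the camera images.
- station: Dark grey iron blocking station fixed to the bench: block 90 x 250 mm, 45 mm high, on a 120 x 270 x 8 mm flange. Origin: centre of its underside, on the bench; z up, y runs along the row of keys. It may be turned up to 0.45 rad either way about z.
- key0_top (a point): Centre of the flat round top (31 mm across) of the first (the station's +y end, the robot's left) of four identical bell-shaped steel keys, 18 mm tall, rim 38 mm across, 55 mm from centre to centre, at y = 82.5 mm of the station. The top is 87 mm above the bench when the key is fully up, less by the joint value when it is down.
- key1_top (a point): Centre of the flat round top (31 mm across) of the second of four identical bell-shaped steel keys, 18 mm tall, rim 38 mm across, 55 mm from centre to centre, at y = 27.5 mm of the station. The top is 87 mm above the bench when the key is fully up, less by the joint value when it is down.
- key2_top (a point): Centre of the flat round top (31 mm across) of the third of four identical bell-shaped steel keys, 18 mm tall, rim 38 mm across, 55 mm from centre to centre, at y = -27.5 mm of the station. The top is 87 mm above the bench when the key is fully up, less by the joint value when it is down.
- key3_top (a point): Centre of the flat round top (31 mm across) of the last (the station's -y end) of four identical bell-shaped steel keys, 18 mm tall, rim 38 mm across, 55 mm from centre to centre, at y = -82.5 mm of the station. The top is 87 mm above the bench when the key is fully up, less by the joint value when it is down.
- key0 (a joint): How far the first key is down (m): 0 fully up, 0.020 at the bottom stop. At the start all four are 0.005 to 0.007 down, so they look alike. A key that is not latched is only sticky: it sinks under 1 to 2 N and stays where it is left. The latched key: see ejector.
- key1 (a joint): How far the second key is down (m): 0 fully up, 0.020 at the bottom stop. At the start all four are 0.005 to 0.007 down, so they look alike. A key that is not latched is only sticky: it sinks under 1 to 2 N and stays where it is left. The latched key: see ejector.
- key2 (a joint): How far the third key is down (m): 0 fully up, 0.020 at the bottom stop. At the start all four are 0.005 to 0.007 down, so they look alike. A key that is not latched is only sticky: it sinks under 1 to 2 N and stays where it is left. The latched key: see ejector.
- key3 (a joint): How far the last key is down (m): 0 fully up, 0.020 at the bottom stop. At the start all four are 0.005 to 0.007 down, so they look alike. A key that is not latched is only sticky: it sinks under 1 to 2 N and stays where it is left. The latched key: see ejector.
- ejector (a joint): Spring pin hidden under the latched key, whichever that is (m, up positive): 0 held by its catch, about 0.007 released. The latched key may sink to 0.0072 down, then stands solid against taps of up to 4 N; pushed with 9 to 10 N it goes further, the catch lets go at about 0.0125 down (pin -0.0052), stop at 0.014; as the finger leaves, the key rises to 0 by itself.
- pot: Loose cream ceramic dopping pot, 72 mm across, 65 mm high, no handles, open top. Origin: centre of its underside.
- lens: Loose clear glass meniscus lens blank, 65 mm across, 11 mm high, lying on the bench. Origin: centre of its underside.
- heat_block: Loose aluminium heat block 80 x 60 mm, 36 mm high, on four black rubber feet. Origin: centre of its underside.
- cork_ring: Loose cork ring, 68 mm across, 18 mm high. Origin: centre of its underside.
- jar: Loose brown glass jar with a steel lid, 52 mm across, 70 mm high. Origin: centre of its underside.
- brush: Loose brush lying on the bench. Origin: on its underside, about the middle.
There are look-alikes about, which are no part of the job. Leave any purple look-alike of the jar alone. What is shaped like the lens but blue is not meant.

How it is judged:
By the outcome, as a careful person would: the job done as asked, in the order asked, and still so for the second after the job is handed in, with the robot touching nothing.
It also fails if it takes over 51 s, if anything falls off the work surface, if the arm or the gripper's body presses on something with over 40 N, if the wrist force passes 120 N, or if a joint passes its speed limit or range.

## Working session

There is one attempt and no reset: what is moved stays moved. The work goes in short steps, Python scripts to look and compute and a tool call to move; the robot and the scene stay as the last step left them, time stands still between calls to the robot, and variables do not carry over. Pictures are saved under pics/ and viewed, and the job is handed in when it is done.

Besides the shell and the picture viewer there is one more tool, called by a JSON object that holds its "name" and its "arguments". drive_tool: Moves the arm, as the interface text tells. Its arguments: {"type":"object","properties":{"deltas":{"type":"array","items":{"type":"array"}},"grip_force":{"type":"number"}},"required":["deltas"]}

```bash
mkdir -p pics; ls; python3 - <<'E'
from bench import *
import cv2,numpy as np
print(observe())
for n in ("top","scene"):
    c=read_camera(n); cv2.imwrite(f"pics/{n}0.png",c["image"]); np.savez(f"{n}0.npz",**c)
    print(n,c["intrinsics"],c["rvec"],c["tvec"])
E
```

```text
pics
{'time': 0.0, 'q': array([-1.45830859e+00,  2.63528381e-01, -4.89528678e-02,  1.25940881e+00,
        2.85125786e-05,  1.41548404e+00]), 'qd': array([ 0.00164131,  0.00023472,  0.00020572,  0.00125459,  0.00139126,
       -0.00029555]), 'effort': array([ 1.84588433e-03, -6.37629890e+01,  3.84567440e+01,  1.38935607e-02,
       -1.06460552e-04,  4.94461858e-06]), 'eef_pos': array([ 0.13888485, -0.50600099,  0.23081643]), 'orientation': array([-2.49747598e+00,  1.90450290e+00,  1.15590229e-03]), 'wrist_force': array([ 0.71720129, -0.59878706,  0.46755453]), 'torque': array([-0.00574391, -0.0592104 , -0.00420961]), 'width': 0.08520572283102537}
top [[432.00809799   0.         277.47590487]
 [  0.         432.00809799 213.21160517]
 [  0.           0.           1.        ]] [ 2.16099123 -2.21397965  0.07162325] [0.02656026 0.58357809 1.20817246]
scene [[398.18087589   0.         277.01539915]
 [  0.         398.18087589 211.63139231]
 [  0.           0.           1.        ]] [ 1.83941273  1.71067046 -0.65554165] [-0.08027186 -0.33272742  1.35654388]
```

View pics/top0.png

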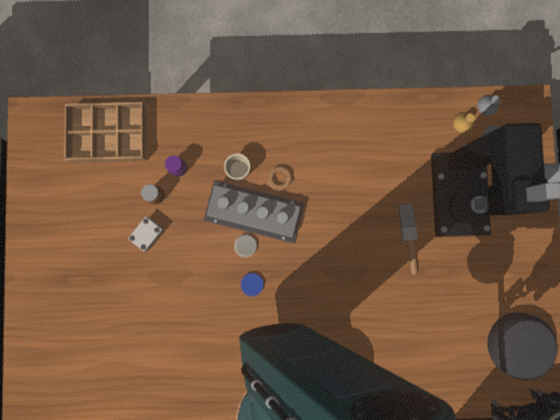

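View pics/scene0.png

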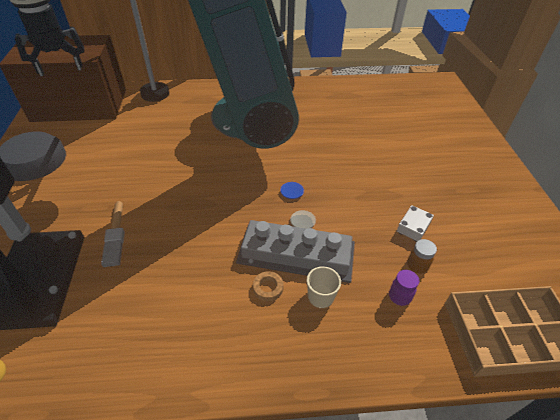

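The top view shows the station around (254,211), with key tops near (223,202), (243,207), (262,212) and (282,217). The pot is at (237,166), the cork ring at (281,177) and the lens at (246,245). Next I'll measure the tops.

```bash
cat > h.py <<'E'
import numpy as np,cv2
def cloud(f):
    c=np.load(f); z=c["z_map"]; K=c["intrinsics"]; R=cv2.Rodrigues(c["rvec"])[0]; t=c["tvec"]
    v,u=np.mgrid[:z.shape[0],:z.shape[1]]
    P=np.stack([(u-K[0,2])/K[0,0]*z,(v-K[1,2])/K[1,1]*z,z],-1)
    W=(P-t)@R
    W[z==0]=np.nan
    return W
E
python3 - <<'E'
from h import *
np.set_printoptions(precision=4,suppress=True)
for n in ("top","scene"):
    W=cloud(n+"0.npz")
    if n=="top":
        for u,v in [(223,202),(243,207),(262,212),(282,217),(254,225),(237,166),(281,177),(246,245),(100,300)]: print(u,v,W[v,u])
        ctr=np.nanmean([W[202,223],W[217,282]],axis=0)
    d=np.hypot(W[...,0]-ctr[0],W[...,1]-ctr[1])
    m=(d<.14)&(W[...,2]>.069)&(W[...,2]<.1)
    nn,l,s,_=cv2.connectedComponentsWithStats(m.astype(np.uint8))
    for i in range(1,nn):
        if s[i,4]>15:
            p=W[l==i]; print(n,s[i],p.mean(0),np.median(p[:,2]),p.min(0),p.max(0))
    m=(d<.145)&(W[...,2]>.035)&(W[...,2]<.052)
    p=W[m][:,:2].astype(np.float32); print(cv2.minAreaRect(p),np.median(W[m][:,2]))
E
```

```text
223 202 [0.6141 0.1592 0.0791]
243 207 [0.5993 0.1054 0.0773]
262 212 [0.5842 0.0541 0.0823]
282 217 [0.5696 0.0005 0.0789]
254 225 [0.5513 0.0786 0.0407]
237 166 [0.7255 0.1266 0.0011]
281 177 [ 0.6896 -0.0003  0.0051]
246 245 [0.4961 0.1043 0.0098]
100 300 [ 0.3498  0.5241 -0.0003]
top [217 197  13  13 129] [0.6121 0.159  0.078 ] 0.07866620243775732 [0.5958 0.1436 0.0703] [0.6282 0.1766 0.0848]
top [236 201  14  14 133] [0.5977 0.1062 0.0794] 0.08023289579233633 [0.5807 0.0895 0.0691] [0.6162 0.125  0.0863]
top [256 207  13  13 134] [0.583  0.0537 0.0789] 0.07938265541511381 [0.566  0.038  0.0691] [0.5988 0.071  0.0873]
top [275 211  14  13 126] [0.5683 0.0012 0.0789] 0.07942586911036459 [ 0.5533 -0.0159  0.0696] [0.5866 0.0194 0.0855]
((0.6331722140312195, 0.06935981661081314), (0.2505797743797302, 0.17716875672340393), 74.3699951171875) 0.04401510857810306
scene [255 221  16  15 180] [0.5764 0.003  0.0793] 0.08121018109828998 [ 0.5561 -0.0149  0.0691] [0.591  0.02   0.0852]
scene [278 224  17  16 188] [0.5913 0.0553 0.0794] 0.08134920284165136 [0.5705 0.0371 0.0691] [0.6055 0.0741 0.0856]
scene [302 228  17  16 194] [0.606  0.1076 0.0796] 0.08179329243511746 [0.5859 0.0905 0.0691] [0.6206 0.1268 0.0867]
scene [326 232  17  16 187] [0.6205 0.1605 0.0786] 0.08044496265229077 [0.5997 0.143  0.0693] [0.6353 0.1795 0.0858]
((0.635680079460144, 0.07060761004686356), (0.2501704692840576, 0.1783047616481781), 74.50347900390625) 0.04588730982488153
```

Keys are at about (0.613,0.159), (0.598,0.106), (0.583,0.054) and (0.568,0.001), tops about 0.080 to 0.082. Spacing is 54.6 mm and station yaw about -0.27, which matches the sizes given. The latched key should stand solid at top z≈0.0798. I'll move over in stages, shut.

{"name": "drive_tool", "arguments": {"deltas": [[[-12, -15, 0], [0, 0, -0.04], 0], [[-36, -45, 0], [0, 0, -0.08], 0], [[-60, -75, 0], [0, 0, -0.13], 0], [[-84, -105, 0], [0, 0, -0.18], 0], [[-108, -134, 0], [0, 0, -0.23], 0], [[-132, -163, 0], [0, 0, -0.28], 0], [[-156, -192, 0], [0, 0, -0.33], 0], [[-180, -221, 0], [0, 0, -0.38], 0], [[-204, -250, 0], [0, 0, -0.43], 0], [[-228, -279, 0], [0, 0, -0.48], 0], [[-252, -308, 0], [0, 0, -0.53], 0], [[-276, -337, 0], [0, 0, -0.58], 0]], "grip_force": 20}}

```text
time: 1.1
eef_pos: [0.3914, -0.1491, 0.2313]
orientation: [2.94, -1.108, 0.0]
wrist_force: [0.3, -1.0, 0.7]
width: -0.0001
```

{"name": "drive_tool", "arguments": {"deltas": [[[-4, -35, 0], [0, 0, -0.04], 0], [[-8, -70, 0], [0, 0, -0.08], 0], [[-12, -105, 0], [0, 0, -0.12], 0], [[-16, -140, 0], [0, 0, -0.17], 0], [[-20, -175, 0], [0, 0, -0.22], 0], [[-24, -210, 5], [0, 0, -0.27], 0], [[-28, -245, 15], [0, 0, -0.32], 0], [[-32, -280, 30], [0, 0, -0.37], 0], [[-36, -315, 50], [0, 0, -0.41], 0], [[-38, -345, 75], [0, 0, -0.45], 0], [[-39, -370, 95], [0, 0, -0.45], 0], [[-39, -380, 110], [0, 0, -0.45], 0]]}}

```text
time: 2.1
eef_pos: [0.6137, 0.1623, 0.1186]
orientation: [3.113, -0.424, -0.003]
wrist_force: [0.0, 0.5, 0.1]
width: 0.0
```

{"name": "drive_tool", "arguments": {"deltas": [[[0, 0, 5], [0, 0, 0], 0], [[0, 0, 10], [0, 0, 0], 0], [[0, 0, 10], [0, 0, 0], 0], [[0, 0, 10], [0, 0, 0], 0]]}}

```text
time: 2.43
eef_pos: [0.6129, 0.159, 0.1121]
orientation: [-3.112, 0.429, -0.001]
wrist_force: [-0.2, 0.1, 1.1]
width: 0.0002
```

```bash
python3 - <<'E'
from bench import *
import cv2,numpy as np
o=observe(); print(o["time"],o["eef_pos"],o["orientation"],o["wrist_force"],o["q"])
R=cv2.Rodrigues(o["orientation"])[0]
print("tool axes\n",R.round(4))
for n in ("top","wrist"):
    c=read_camera(n); cv2.imwrite(f"pics/{n}1.png",c["image"]); np.savez(f"{n}1.npz",**c)
    if n=="wrist":
        K=c["intrinsics"];z=c["z_map"];v,u=np.mgrid[:420,:560]
        P=np.stack([(u-K[0,2])/K[0,0]*z,(v-K[1,2])/K[1,1]*z,z,np.ones_like(z)],-1)@c["tool_from_camera"].T
        W=P[...,:3]@R.T+o["eef_pos"]; np.save("wrist1_W.npy",W)
        m=(z>0)&(W[...,2]>.076)&(W[...,2]<.09)
        nn,l,s,_=cv2.connectedComponentsWithStats(m.astype(np.uint8))
        for i in range(1,nn):
            if s[i,4]>100: p=W[l==i]; print(s[i],np.median(p,0),p.min(0),p.max(0))
E
```

```text
2.4333 [0.61287219 0.15904972 0.11214049] [-3.11208044e+00  4.28727555e-01 -9.69256857e-04] [-0.1970958   0.12179022  1.10478783] [ 1.25337261e-01  5.00375011e-01  3.35154909e-05  1.06982785e+00
 -4.44536981e-05  1.96993487e+00]
tool axes
 [[ 9.627e-01 -2.704e-01  6.000e-04]
 [-2.704e-01 -9.628e-01  0.000e+00]
 [ 6.000e-04 -2.000e-04 -1.000e+00]]
[ 254  227   51   45 1762] [0.6150551  0.16210341 0.07895444] [0.59847352 0.14457046 0.07600291] [0.62963999 0.17557456 0.08078817]
[269 371  16  20 237] [0.58586241 0.06484237 0.0801694 ] [0.57887376 0.0562996  0.07600451] [0.59094754 0.07047571 0.08175528]
```

View pics/wrist1.png

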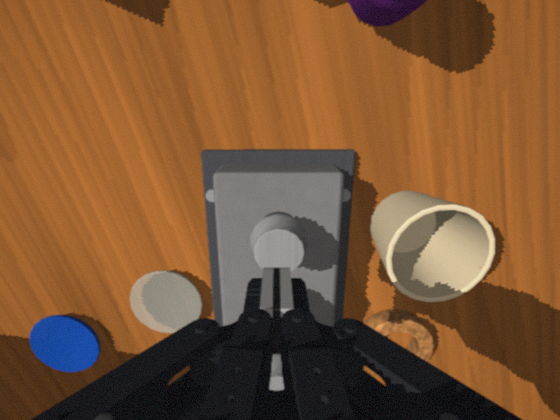

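The wrist view shows key 0's top at (278,248). Its extents put the centre at (0.614,0.160), and the TCP is within 1.5 mm of that. Nothing else is near the fingers, so I'll descend.

{"name": "drive_tool", "arguments": {"deltas": [[[0, 0, 8], [0, 0, 0], 0], [[0, 0, 16], [0, 0, 0], 0], [[0, 0, 22], [0, 0, 0], 0], [[0, 0, 26], [0, 0, 0], 0], [[0, 0, 27], [0, 0, 0], 0], [[0, 0, 27], [0, 0, 0], 0], [[0, 0, 27], [0, 0, 0], 0]]}}

```text
time: 3.12
eef_pos: [0.6131, 0.1598, 0.0843]
orientation: [-3.112, 0.427, -0.0]
wrist_force: [-0.5, -1.0, 0.1]
width: 0.0
```

{"name": "drive_tool", "arguments": {"deltas": [[[0, 0, 1], [0, 0, 0], 0], [[0, 0, 2], [0, 0, 0], 0]]}}

```text
time: 3.28
eef_pos: [0.6133, 0.1598, 0.0825]
orientation: [-3.112, 0.427, -0.001]
wrist_force: [-0.2, -0.4, 0.6]
width: 0.0001
```

{"name": "drive_tool", "arguments": {"deltas": [[[0, 0, 0.5], [0, 0, 0], 0], [[0, 0, 1], [0, 0, 0], 0]]}}

```text
time: 3.45
eef_pos: [0.6131, 0.1598, 0.0813]
orientation: [-3.112, 0.427, -0.0]
wrist_force: [0.2, 0.5, 0.2]
width: -0.0
```

{"name": "drive_tool", "arguments": {"deltas": [[[0, 0, 0.4], [0, 0, 0], 0], [[0, 0, 0.8], [0, 0, 0], 0]]}}

```text
time: 3.62
eef_pos: [0.6131, 0.1598, 0.0805]
orientation: [-3.112, 0.427, -0.0]
wrist_force: [0.3, -0.1, -0.4]
width: 0.0002
```

{"name": "drive_tool", "arguments": {"deltas": [[[0, 0, 0.3], [0, 0, 0], 0], [[0, 0, 0.6], [0, 0, 0], 0]]}}

```text
time: 3.78
eef_pos: [0.6131, 0.1598, 0.08]
orientation: [3.112, -0.427, 0.0]
wrist_force: [-0.5, 0.4, 3.3]
width: -0.0002
```

{"name": "drive_tool", "arguments": {"deltas": [[[0, 0, 0.3], [0, 0, 0], 0], [[0, 0, 0.6], [0, 0, 0], 0]]}}

```text
time: 3.95
eef_pos: [0.6131, 0.1598, 0.0796]
orientation: [-3.112, 0.428, -0.001]
wrist_force: [-2.1, 0.1, 5.9]
width: -0.0
```

{"name": "drive_tool", "arguments": {"deltas": [[[0, 0, 0], [0, 0, 0], 0], [[0, 0, 0], [0, 0, 0], 0], [[0, 0, 0], [0, 0, 0], 0]]}}

```text
time: 4.2
eef_pos: [0.6131, 0.1598, 0.0796]
orientation: [-3.112, 0.428, -0.001]
wrist_force: [-1.2, 0.1, 6.4]
width: -0.0
```

{"name": "drive_tool", "arguments": {"deltas": [[[0, 0, 0], [0, 0, 0], 0]]}}

```text
time: 4.28
eef_pos: [0.6131, 0.1598, 0.0795]
orientation: [-3.112, 0.427, -0.0]
wrist_force: [-1.4, -0.7, 5.5]
width: 0.0003
```

Key 0 holds about 6 N steadily at z≈0.0796, exactly the latched height, where a sticking key would give at 1–2 N. Pressing it.

{"name": "drive_tool", "arguments": {"deltas": [[[0, 0, 0.5], [0, 0, 0], 0], [[0, 0, 1], [0, 0, 0], 0], [[0, 0, 1.5], [0, 0, 0], 0], [[0, 0, 2], [0, 0, 0], 0]]}}

```text
time: 4.62
eef_pos: [0.6131, 0.1598, 0.0778]
orientation: [-3.112, 0.427, -0.001]
wrist_force: [-2.9, -0.2, 8.4]
width: 0.0001
```

{"name": "drive_tool", "arguments": {"deltas": [[[0, 0, 0.5], [0, 0, 0], 0], [[0, 0, 1], [0, 0, 0], 0], [[0, 0, 1.5], [0, 0, 0], 0], [[0, 0, 2], [0, 0, 0], 0]]}}

```text
time: 4.95
eef_pos: [0.6132, 0.1598, 0.0759]
orientation: [-3.112, 0.427, -0.001]
wrist_force: [-3.1, -0.2, 9.8]
width: -0.0002
```

{"name": "drive_tool", "arguments": {"deltas": [[[0, 0, 0.5], [0, 0, 0], 0], [[0, 0, 1], [0, 0, 0], 0], [[0, 0, 1.5], [0, 0, 0], 0]]}}

```text
time: 5.2
eef_pos: [0.6131, 0.1598, 0.0744]
orientation: [-3.112, 0.427, -0.001]
wrist_force: [-3.5, -0.8, 10.1]
width: 0.0002
```

{"name": "drive_tool", "arguments": {"deltas": [[[0, 0, 0.3], [0, 0, 0], 0], [[0, 0, 0.6], [0, 0, 0], 0], [[0, 0, 0.9], [0, 0, 0], 0], [[0, 0, 0.9], [0, 0, 0], 0]]}}

```text
time: 5.53
eef_pos: [0.6131, 0.1598, 0.0735]
orientation: [-3.112, 0.427, -0.001]
wrist_force: [-3.0, -0.5, 9.0]
width: -0.0001
```

{"name": "drive_tool", "arguments": {"deltas": [[[0, 0, 0.3], [0, 0, 0], 0], [[0, 0, 0.6], [0, 0, 0], 0], [[0, 0, 0.8], [0, 0, 0], 0], [[0, 0, 0.8], [0, 0, 0], 0]]}}

```text
time: 5.87
eef_pos: [0.6131, 0.1598, 0.0731]
orientation: [-3.112, 0.427, -0.002]
wrist_force: [-5.4, -0.7, 14.7]
width: 0.0002
```

At the stop: z is 0.0731 and the force is climbing. Now a slow retreat.

{"name": "drive_tool", "arguments": {"deltas": [[[0, 0, -1], [0, 0, 0], 0], [[0, 0, -2.5], [0, 0, 0], 0], [[0, 0, -4], [0, 0, 0], 0], [[0, 0, -6], [0, 0, 0], 0], [[0, 0, -8], [0, 0, 0], 0], [[0, 0, -10], [0, 0, 0], 0], [[0, 0, -12], [0, 0, 0], 0], [[0, 0, -15], [0, 0, 0], 0], [[0, 0, -20], [0, 0, 0], 0], [[0, 0, -28], [0, 0, 0], 0], [[0, 0, -38], [0, 0, 0], 0], [[0, 0, -40], [0, 0, 0], 0]]}}

```text
time: 6.87
eef_pos: [0.6138, 0.1599, 0.1142]
orientation: [-3.112, 0.427, -0.003]
wrist_force: [0.3, -0.1, -0.4]
width: -0.0001
```

{"name": "drive_tool", "arguments": {"deltas": [[[0, 0, -20], [0, 0, 0], 0], [[0, 0, -50], [0, 0, 0], 0], [[0, 0, -80], [0, 0, 0], 0], [[0, 0, -110], [0, 0, 0], 0], [[0, 0, -120], [0, 0, 0], 0], [[0, 0, -120], [0, 0, 0], 0], [[0, 0, -120], [0, 0, 0], 0]]}}

```text
time: 7.45
eef_pos: [0.6133, 0.1598, 0.2324]
orientation: [-3.112, 0.427, -0.001]
wrist_force: [1.1, 0.4, -1.0]
width: 0.0002
```

```bash
cat > look.py <<'E'
from bench import *
import cv2,numpy as np,sys
from h import cloud
k=sys.argv[1]
o=observe(); print(o["time"],o["eef_pos"],o["wrist_force"])
R=cv2.Rodrigues(o["orientation"])[0]
Cs=[(.614,.160),(.599,.107),(.584,.054),(.569,.001)]
for n in ("wrist","scene","top"):
    c=read_camera(n); cv2.imwrite(f"pics/{n}{k}.png",c["image"]); np.savez(f"{n}{k}.npz",**c)
    if n=="wrist":
        K=c["intrinsics"];z=c["z_map"];v,u=np.mgrid[:420,:560]
        P=np.stack([(u-K[0,2])/K[0,0]*z,(v-K[1,2])/K[1,1]*z,z,np.ones_like(z)],-1)@c["tool_from_camera"].T
        W=P[...,:3]@R.T+o["eef_pos"]; W[z==0]=np.nan
    else: W=cloud(f"{n}{k}.npz")
    for i,(x,y) in enumerate(Cs):
        for W_,t in ((W,"now"),)+(((cloud(n+"0.npz"),"t0"),) if n!="wrist" else ()):
            d=np.hypot(W_[...,0]-x,W_[...,1]-y); m=(d<.011)&(W_[...,2]>.068)&(W_[...,2]<.1)
            print(n,"key",i,t,m.sum(),np.round(np.median(W_[m][:,2]),4) if m.any() else None,np.round(W_[m][:,2].mean(),4) if m.any() else None)
E
python3 look.py 2
```

```text
7.45 [0.61325357 0.15981671 0.23236019] [ 1.05906245  0.42766593 -1.01319597]
wrist key 0 now 413 0.0861 0.0861
wrist key 1 now 339 0.081 0.081
wrist key 2 now 0 None None
wrist key 3 now 0 None None
scene key 0 now 56 0.088 0.088
scene key 0 t0 57 0.0811 0.0813
scene key 1 now 57 0.083 0.0831
scene key 1 t0 56 0.0828 0.0827
scene key 2 now 56 0.0827 0.0828
scene key 2 t0 53 0.0829 0.0827
scene key 3 now 53 0.0821 0.0822
scene key 3 t0 57 0.0822 0.0822
top key 0 now 21 0.0857 0.086
top key 0 t0 53 0.0792 0.0793
top key 1 now 50 0.0811 0.081
top key 1 t0 53 0.0815 0.0811
top key 2 now 52 0.0808 0.0808
top key 2 t0 50 0.0804 0.0809
top key 3 now 52 0.0805 0.0805
top key 3 t0 51 0.0793 0.0796
```

View pics/scene2.png

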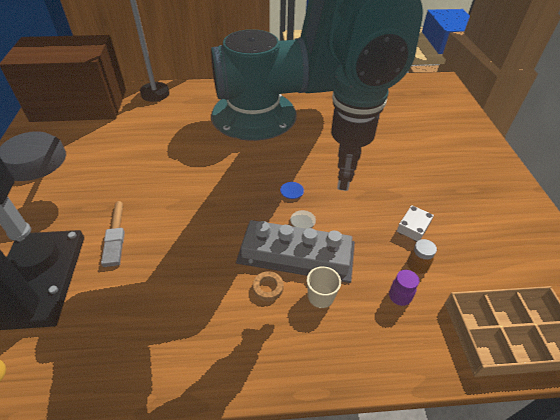

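The gripper is clear of everything. Key 0 at (334,238) stands higher than the other three, and the pot, ring, lens, jar, block and brush are all where they were. Handing in.

```bash
python3 -c "
from bench import *
print(close_job())"
```

```text
the job is handed in; nothing more can be done
None
```

The latched key was key 0, the first one at the station's +y end. I released it and it has come fully up. The job was handed in at about 7.6 s.

- **Finding it:** A light tap on key 0 met it at z≈0.080. It then held about 6 N steadily at 0.0796, the latched height, where a sticking key would have sunk under 1–2 N. That tap went a little over the 4 N given for light taps. Because the first key tapped was clearly solid, I did not touch the other three.
- **Releasing it:** I pressed at 9–10 N past the 12.5 mm release point to the stop at z=0.0731, with a peak force of about 15 N, and then backed off.
- **Last checks:** Key 0's top rose 6.5–7 mm. It reads 0.0857 (top camera), 0.0861 (wrist) and 0.0880 (scene), which fits 0.087 within the 2 mm calibration.
    - **Other keys:** They are unchanged within about 0.5 mm, except key 3, which the top camera put 1 mm higher while the scene camera saw no change. I take that as noise.
    - **Surroundings:** The loose things look unmoved in the picture. The gripper ended about 145 mm above the keys.

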